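# Tip the corner blocks from the sorter tray into the roll-top bin

## Task

Slide the bin's slatted roll-top shutter fully up so that it stays open, then pick the white sorter tray up by its handle and tip it over the bin so that all three wooden blocks slide off into the bin. Stand the empty tray back flat on the grey mat, let go of it, and leave the shutter open and the cup, hex key set, wrench and level where they are.

Things in the scene. Friction and masses are not known exactly. Their poses are not given: they have to be found in the camera images.
- bin: Fixed grey roll-top storage bin on the mat: 248 mm front to back (x), 220 wide (y), 184 high. Origin: centre of its underside; x from its front (facing the robot, more or less) to its back, z up. Inner floor 6 mm above the origin. The side cheeks are discs of radius 124 mm about the drum axis (point bin_axis), with 204 mm clear between them.
- bin_axis (a point): Middle of the bin's drum axis, along the bin's y, 60 mm above its origin; the cover has radius 120 mm about it. In angles about this axis, from the front horizontal upwards: the fixed front ends at 30 deg (edge at bin x -104 mm, z 120 mm); the fixed hood covers 123 to 180 deg. With the shutter fully up the mouth spans 30 to 92 deg (bin x -104 to +4 mm).
- shutter (a joint): The shutter of light wooden slats, its angle about the bin's drum axis in rad: 0 shut, 1.1 fully up (stop). It turns like a rigid quarter of a drum, its front edge going up and back. It starts shut or slightly raised. Stiff guides: it stays where it is left; moving it takes about 4 N at the tab.
- shutter_tab (a point): Grip point of the aluminium pull tab standing radially out of the lowest slats, mid-width: 14 mm thick (bin y), 34 mm along the track, standing 55 mm out. The point is 152 mm from the drum axis, 23 mm inside the tab's outer end. With the shutter at q the tab points out at 46 deg + q above the front horizontal; it can be held at other angles in its own plane too. Axes turn with the shutter.
- tray_grip (a point): Mid-handle of the white sorter tray, 20 mm behind the tray's centre, 84 mm above its underside. Axes are the tray's: x to its open end, y across, z up. The handle is a black bar 120 mm long, 16 thick (tray y), 24 high, rising from the back wall towards the open end at 24 deg, so fingers square to it lean 24 deg from vertical, tips towards the open end. About 50 mm free between floor and bar.
- tray_lip (a point): Middle of the tray's open end at floor level: 85 mm ahead of its centre (+x), 4 mm above its underside. Axes are the tray's. Tray: white plastic, 170 mm long, 116 wide, walls 32 high on three sides and none at the +x end, floor 4 thick, about 0.2 kg.
- tray_foot (a point): Centre of the tray's underside. Axes are the tray's. The tray starts flat on the mat, whose top is 4 mm above the table; the mat is 640 mm (x 0.30 to 0.94 m) by 1000 mm (y -0.5 to 0.5 m).
- block0_c (a point): Centre of one of three equal beech corner blocks, 34 x 60 x 30 mm (x, y, z), about 42 g, lying loose on the tray in a row, at the tray's back. They start to slide when the tray is tipped nose-down by 25 to 34 degrees (friction 0.48 to 0.66).
- block1_c (a point): Centre of the second of three equal beech corner blocks, 34 x 60 x 30 mm (x, y, z), about 42 g, lying loose on the tray in a row, in its middle. They start to slide when the tray is tipped nose-down by 25 to 34 degrees (friction 0.48 to 0.66).
- block2_c (a point): Centre of the third of three equal beech corner blocks, 34 x 60 x 30 mm (x, y, z), about 42 g, lying loose on the tray in a row, next to its open end. They start to slide when the tray is tipped nose-down by 25 to 34 degrees (friction 0.48 to 0.66).
- cup: Bystander: plain glass tumbler 85 mm high, 68 mm across; origin at the centre of its underside.
- hexset: Bystander: blue fold-out hex key holder 100 x 38 x 26 mm with two keys standing up at its far end (to 55 mm); origin at the centre of its underside.
- wrench: Bystander: steel adjustable wrench about 210 mm long, 14 mm high, at one side of the mat; origin under its middle.
- level: Bystander: aluminium spirit level 310 x 24 x 45 mm at the other side of the mat; origin at the centre of its underside.
There are look-alikes about, which are no part of the job. Leave any green or red look-alike of the part that bears block0_c alone.

How it is judged:
By the outcome, as a careful person would: the job done as asked, in the order asked, and still so for the second after the job is handed in, with the robot touching nothing.
It also fails if it takes over 64 s, if anything falls off the work surface, if the arm or the gripper's body presses on something with over 40 N, if the wrist force passes 120 N, or if a joint passes its speed limit or range.

## Robot

A 6-joint arm with a two-finger parallel gripper is mounted at the origin on the work surface. World frame = base frame: x ahead of the robot, y to its left, z up, the work surface at z = 0. Lengths are in m, angles in rad, forces in N, time in s.
With the tool pointing down it reaches from about 0.3 to 0.775 m from the base axis. Payload 14.6 kg.
Tool frame: the origin (TCP) lies on the centre line of the jaws, within the pads' length; the fingertips stand 11 mm ahead of it and the grasp point (between the pads) lies 8 mm behind it; y points along the fingers, x is the direction in which the jaws open and shut, and the axes are right-handed (so a half turn about y gives the same grasp; the last joint's range is limited). The gripper opens to 94 mm and grips with 3 to 60 N. Pads are 16 mm wide; open, the fingers measure 119 mm over their backs; the gripper's body (75 mm by 177 mm) begins 78 mm behind the grasp point.
Start: joints at [1.244, 0.3, 1.521, -0, 1.321, -0.067], TCP at [0.141, 0.532, 0.195] pointing down, gripper open.
Joint ranges: [-3.03, 3.03], [-0.79, 2.21], [0.23, 2.52], [-1.04, 4.18], [0, 3.07], [-2.55, 2.55]. Speed limits (rad/s): [2.22, 2.22, 2.57, 3.14, 3.14, 3.14].

## Interface

Orientations are given as [roll, pitch, yaw] about the fixed x, y, z axes, in that order (R = Rz(yaw) Ry(pitch) Rx(roll)).
In Python, from station import ctrl, imaging gives the robot as it stands. The module is installed in compiled form; this text tells all that it offers.
- The arm moves only by the tool apply_moves, never from a script. Its argument "deltas" is a list of rows, each an object with "dp": the shift along the tool's x, y, z in m, a list of three; "roll": the turn about the tool's y in rad; "grip": the closure, from -1 (fully open) to 1 (shut). In form: [{"dp": [tx, ty, tz], "roll": roll, "grip": grip}, ...]. A call has 1 to 10 rows; each row shifts and turns the commanded pose from where the row before left it, along the tool's axes as they then stand; what a row does not reach is not made up. A row lasts 1/8 s, in which the tool goes at most 62.5 mm and 10.7 degrees, less where a joint would pass 70% of its speed; a pose out of reach is approached as far as the arm can. A call with a gripper value outside its range is refused whole. The fingers move at their own pace and stop on an object; "newtons" is the grip in N (left out, the last holds). Time passes only in rows, so rows that do not move let the fingers close. It gives the time, the measured TCP pose, the force and the opening at its end, in the units of the state.
- ctrl.get_obs(): the state, without advancing time (a new reading comes with each control period).
- imaging.camera(name): name is "side" or "top" or "wrist"; returns the picture (384x512x3 uint8, blue, green, red); there is no depth.
- imaging.camera_info(name): a dict with "K" (3x3 intrinsics, pixels), "D" ([k1, k2, p1, p2, k3] as OpenCV has them; the pictures are not rectified), "world_from_camera" (4x4, takes a point from camera to world coordinates). Camera axes: x right, y down, z forward; pixel columns grow to the right and rows downward; lengths in m; the calibration is good to about 2 mm. A picture is of the moment at which its call begins: read the wrist's pose just before it. camera_info takes no time and is no camera call; for the wrist camera it gives the pose at the moment of the call.
- ctrl.hand_in(): hands the job in, once; it reports no verdict.
The state is a dict: "time_s": time; "qpos": joint angles; "joint_vel": joint speeds; "tau": joint torques, N m; "ee_pos": TCP position; "eef_rot": TCP orientation; "force": force on the tool from outside, world axes, zero at the start; "moment": the same for the moment, N m; "grip_width": finger opening in m.
Only numpy, scipy, OpenCV 4.12 (cv2) and the standard library are available. Lean on these libraries where they do the work, as an engineer would, in place of code of your own. Each camera call takes 0.05 s, during which the arm holds its last target. There are 200 camera calls.

## Working session

There is one attempt and no reset: what is moved stays moved. The work goes in short steps, Python scripts to look and compute and a tool call to move; the robot and the scene stay as the last step left them, time stands still between calls to the robot, and variables do not carry over. Pictures are saved under pics/ and viewed, about 8 in all and at most 12, crops included, and the job is handed in when it is done.

Besides the shell and the picture viewer there is one more tool, called in YAML: its name, and indented under it one key for each argument. apply_moves: Moves the arm, as the interface text tells. Its arguments: {"type":"object","properties":{"deltas":{"type":"array"},"newtons":{"type":"number"}},"required":["deltas"]}

```bash
mkdir -p pics; python3 - <<'E'
from station import ctrl, imaging
import cv2, numpy as np
print(ctrl.get_obs())
for n in ("side","top","wrist"):
    im=imaging.camera(n); i=imaging.camera_info(n)
    cv2.imwrite(f"pics/{n}0.png",im)
    print(n,np.round(i["K"],1).tolist(),np.round(i["D"],4),np.round(i["world_from_camera"],4).tolist())
E
```

```text
{'time_s': 0.0, 'qpos': array([ 1.24439576e+00,  3.00477083e-01,  1.52159104e+00, -1.61664808e-05,
        1.32071420e+00, -6.65896650e-02]), 'joint_vel': array([-9.82416802e-06, -2.07440106e-03,  6.00900734e-04,  4.13928348e-04,
        1.07730161e-03,  1.32000568e-03]), 'tau': array([ 1.17201478e-03, -5.31814170e+01, -3.52732337e+01,  7.09321070e-02,
        2.44975177e-02, -7.17519424e-05]), 'ee_pos': array([0.14120398, 0.53127069, 0.19397885]), 'eef_rot': array([-1.57073279e+00,  1.18807036e-03,  1.31098947e+00]), 'force': array([ 1.50596074,  0.40082449, -0.44075817]), 'moment': array([0.00585693, 0.03980376, 0.04930944]), 'grip_width': 0.09397454844239898}
side [[372.8, 0.0, 259.2], [0.0, 372.8, 189.7], [0.0, 0.0, 1.0]] [0.0423 0.     0.     0.     0.    ] [[-0.4017, 0.6466, -0.6485, 1.2735], [0.9158, 0.2819, -0.2862, 0.2873], [-0.0022, -0.7088, -0.7054, 1.0288], [0.0, 0.0, 0.0, 1.0]]
top [[437.3, 0.0, 260.9], [0.0, 437.3, 185.7], [0.0, 0.0, 1.0]] [-0.04  0.    0.    0.    0.  ] [[-0.0257, -0.9986, 0.0452, 0.3866], [-0.9994, 0.0246, -0.0256, -0.0441], [0.0244, -0.0459, -0.9986, 1.4487], [0.0, 0.0, 0.0, 1.0]]
wrist [[278.2, 0.0, 260.6], [0.0, 278.2, 188.3], [0.0, 0.0, 1.0]] [-0.0194  0.      0.      0.      0.    ] [[0.2578, 0.9364, 0.2382, 0.0721], [0.9662, -0.2494, -0.065, 0.5491], [-0.0014, 0.2469, -0.969, 0.3849], [0.0, 0.0, 0.0, 1.0]]
```

View pics/top0.png

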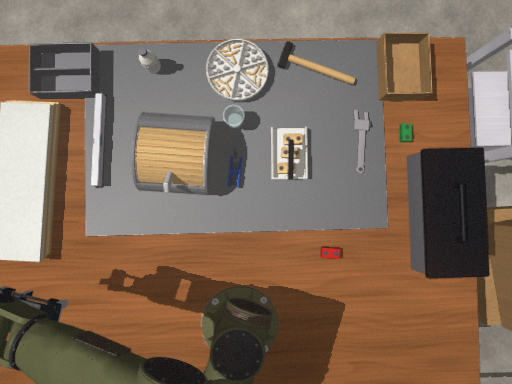

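View pics/side0.png

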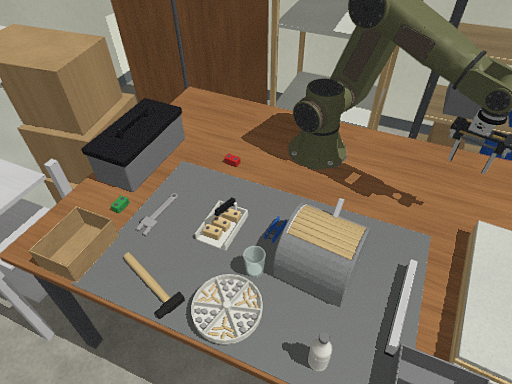

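The top view shows the bin around (175,155), its tab at (168,182), the tray at (290,153), the cup at (233,116) and the hex set at (236,172). I'll enlarge these parts.

```bash
python3 - <<'E'
import cv2, numpy as np
t=cv2.imread("pics/top0.png"); s=cv2.imread("pics/side0.png")
a=cv2.resize(t[95:215,120:320],None,fx=4,fy=4,interpolation=cv2.INTER_CUBIC)[:, :800]
cv2.imwrite("pics/topc.png",a)
b=cv2.resize(s[180:310,185:385],None,fx=4,fy=4,interpolation=cv2.INTER_CUBIC)
cv2.imwrite("pics/sidec.png",b)
E
```

```text
(no output)
```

View pics/topc.png

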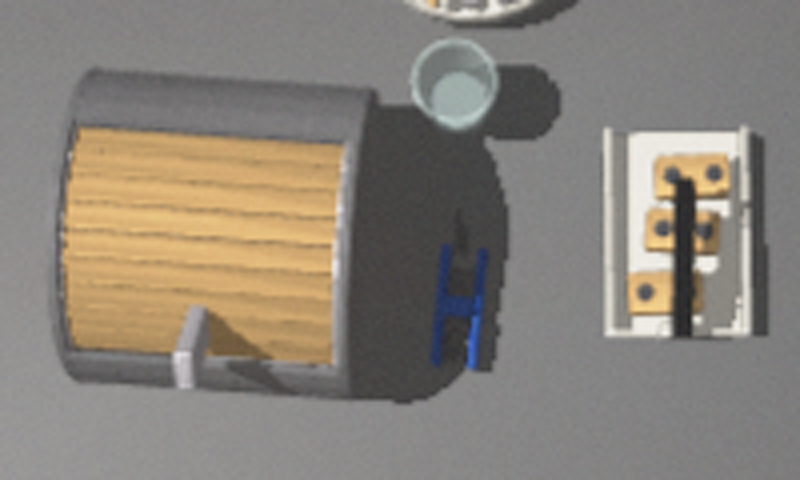

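View pics/sidec.png

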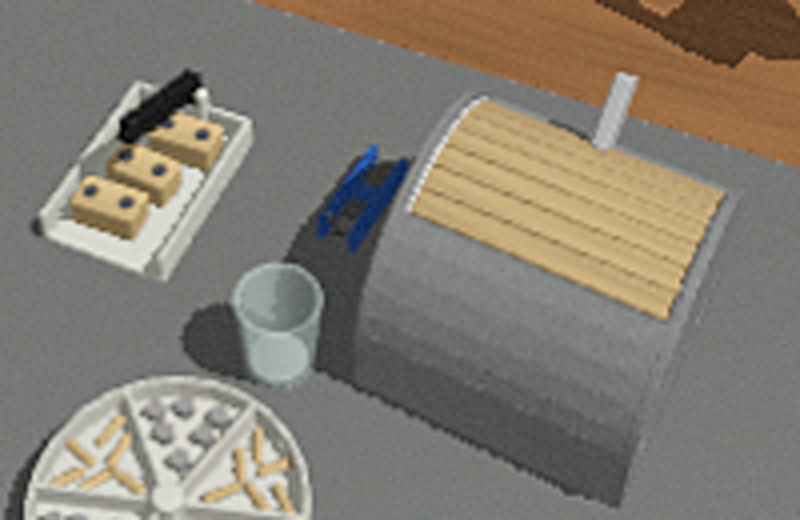

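The top crop shows the tray's open end facing +x, at the top. The handle starts at the near wall, at crop (683,335), and ends at (683,180). The hood edge runs (78,128)-(343,143), the front edge (70,350)-(333,363), and the tab tip is near (185,370). In the side crop the tab tip is at (625,75).

```bash
cat > h.py <<'E'
import cv2, numpy as np
from station import ctrl, imaging
def ray(n,p):
    i=imaging.camera_info(n); T=np.array(i["world_from_camera"])
    q=cv2.undistortPoints(np.array([[p]],float),np.array(i["K"]),np.array(i["D"]))[0,0]
    return T[:3,3], T[:3,:3]@np.array([q[0],q[1],1.])
def onz(n,p,z):
    o,d=ray(n,p); return o+d*(z-o[2])/d[2]
def two(n1,p1,n2,p2):
    o,d=ray(n1,p1); o2,d2=ray(n2,p2)
    s=np.linalg.lstsq(np.c_[d,-d2],o2-o,rcond=None)[0]
    a,b=o+s[0]*d,o2+s[1]*d2
    return (a+b)/2, np.linalg.norm(a-b)
def proj(n,P):
    i=imaging.camera_info(n); T=np.linalg.inv(np.array(i["world_from_camera"]))
    return cv2.projectPoints(np.atleast_2d(P).astype(float),cv2.Rodrigues(T[:3,:3])[0],T[:3,3],np.array(i["K"]),np.array(i["D"]))[0][:,0]
E
python3 - <<'E'
from h import *
np.set_printoptions(precision=4,suppress=True)
c=lambda u,v:(120+u/4-.4,95+v/4-.4)
s=lambda u,v:(185+u/4-.4,180+v/4-.4)
print("tray walltops",[onz("top",c(*p),.036)[:2] for p in((604,128),(750,128),(604,338),(750,338))])
print("hood",[onz("top",c(*p),.165)[:2] for p in((78,128),(343,143))])
print("front",[onz("top",c(*p),.124)[:2] for p in((70,350),(333,363))])
print("cup rim",onz("top",c(455,85),.089))
print("handle top", two("top",c(684,182),"side",s(125,130)), two("top",c(683,335),"side",s(195,75)))
print("tab tip",two("top",c(184,370),"side",s(626,77)))
print("hex",[onz("top",c(*p),.03)[:2] for p in((447,248),(437,362),(485,250),(472,368))])
E
```

```text
tray walltops [array([ 0.6426, -0.117 ]), array([ 0.6401, -0.2364]), array([ 0.4712, -0.1124]), array([ 0.4684, -0.231 ])]
hood [array([0.628 , 0.2776]), array([0.6123, 0.0826])]
front [array([0.4667, 0.2958]), array([0.452 , 0.0974])]
cup rim [0.6695 0.0017 0.089 ]
handle top (array([ 0.585 , -0.1728,  0.1141]), np.float64(0.0014256832575615778)) (array([ 0.4691, -0.1711,  0.0694]), np.float64(0.00503597808960808))
tab tip (array([0.4458, 0.1966, 0.1978]), np.float64(0.0015167862209383854))
hex [array([0.548 , 0.0131]), array([0.4554, 0.0233]), array([ 0.5457, -0.0177]), array([ 0.4498, -0.0049])]
```

apply_moves:
  deltas:
    - {"dp": [0, -0.045, 0], "roll": -0.061, "grip": -1}
    - {"dp": [0, -0.045, 0], "roll": -0.061, "grip": -1}
    - {"dp": [0, -0.03, 0], "roll": -0.061, "grip": -1}
    - {"dp": [-0.031, 0, -0.0345], "roll": 0, "grip": -1}
    - {"dp": [-0.031, 0, -0.0345], "roll": 0, "grip": -1}
    - {"dp": [-0.031, 0, -0.0345], "roll": 0, "grip": -1}
    - {"dp": [-0.031, 0, -0.0345], "roll": 0, "grip": -1}
    - {"dp": [-0.031, 0, -0.0345], "roll": 0, "grip": -1}
    - {"dp": [-0.031, 0, -0.0345], "roll": 0, "grip": -1}
    - {"dp": [-0.031, 0, -0.0345], "roll": 0, "grip": -1}
  newtons: 15

```text
time_s: 1.4
ee_pos: [0.3662, 0.2954, 0.3145]
eef_rot: [-1.571, 0.0, 1.494]
force: [-0.1, 0.9, -0.7]
grip_width: 0.0943
```

apply_moves:
  deltas:
    - {"dp": [-0.031, 0, -0.034], "roll": 0, "grip": -1}
    - {"dp": [-0.031, 0, -0.034], "roll": 0, "grip": -1}
    - {"dp": [-0.031, 0, -0.034], "roll": 0, "grip": -1}
    - {"dp": [0, 0, 0], "roll": 0, "grip": -1}
    - {"dp": [0, 0, 0], "roll": 0, "grip": -1}

```text
time_s: 2.02
ee_pos: [0.4597, 0.1963, 0.3144]
eef_rot: [-1.57, 0.0, 1.494]
force: [0.0, -0.3, 0.9]
grip_width: 0.094
```

```bash
python3 - <<'E'
from h import *
print(ctrl.get_obs()["ee_pos"])
im=imaging.camera("wrist")
# expected tab tip, grip point, and tcp
P=[[.4458,.1966,.1978],[.4616,.1945,.180]]
for p in proj("wrist",P): cv2.circle(im,tuple(int(v) for v in p),3,(0,0,255),1)
cv2.imwrite("pics/w1.png",im)
E
```

```text
[0.4596885  0.19634066 0.31437708]
```

View pics/w1.png

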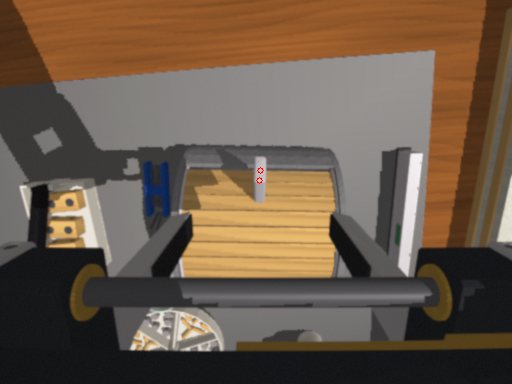

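The wrist view shows the tab at column 260, midway between the jaws, so I go down and grip it.

apply_moves:
  deltas:
    - {"dp": [-0.002, 0.036, -0.002], "roll": 0, "grip": -1}
    - {"dp": [0, 0.036, 0], "roll": 0, "grip": -1}
    - {"dp": [0, 0.036, 0], "roll": 0, "grip": -1}
    - {"dp": [0, 0.034, 0], "roll": 0, "grip": -1}
    - {"dp": [0, 0, 0], "roll": 0, "grip": 1}
    - {"dp": [0, 0, 0], "roll": 0, "grip": 1}
    - {"dp": [0, 0, 0], "roll": 0, "grip": 1}
    - {"dp": [0, 0, 0], "roll": 0, "grip": 1}
    - {"dp": [0, 0, 0], "roll": 0, "grip": 1}
  newtons: 15

```text
time_s: 3.2
ee_pos: [0.4619, 0.194, 0.1729]
eef_rot: [-1.571, -0.0, 1.494]
force: [0.7, 0.3, -1.7]
grip_width: 0.0473
```

apply_moves:
  deltas:
    - {"dp": [0, 0, 0], "roll": 0, "grip": 1}
    - {"dp": [0, 0, 0], "roll": 0, "grip": 1}
    - {"dp": [0, 0, 0], "roll": 0, "grip": 1}
    - {"dp": [0, 0, 0], "roll": 0, "grip": 1}
    - {"dp": [0, -0.0096, -0.0127], "roll": 0, "grip": 1}
    - {"dp": [0, -0.0082, -0.0136], "roll": 0, "grip": 1}
    - {"dp": [0, -0.0067, -0.0145], "roll": 0, "grip": 1}

```text
time_s: 4.08
ee_pos: [0.5022, 0.1906, 0.1961]
eef_rot: [-1.568, 0.001, 1.494]
force: [0.0, 0.6, -10.8]
grip_width: 0.014
```

apply_moves:
  deltas:
    - {"dp": [0, -0.0045, -0.015], "roll": 0, "grip": 1}
    - {"dp": [0, -0.0036, -0.0155], "roll": 0, "grip": 1}
    - {"dp": [0, -0.0019, -0.0158], "roll": 0, "grip": 1}
    - {"dp": [0, -0.0003, -0.0159], "roll": 0, "grip": 1}

```text
time_s: 4.58
ee_pos: [0.5644, 0.1848, 0.2067]
eef_rot: [-1.568, 0.003, 1.493]
force: [-4.6, -7.8, -1.8]
grip_width: 0.0134
```

apply_moves:
  deltas:
    - {"dp": [-0.001, 0.0014, -0.0159], "roll": 0, "grip": 1}
    - {"dp": [-0.001, 0.003, -0.0156], "roll": 0, "grip": 1}
    - {"dp": [0, 0.0047, -0.0152], "roll": 0, "grip": 1}
    - {"dp": [0, 0.0015, -0.004], "roll": 0, "grip": 1}
    - {"dp": [0, 0, 0], "roll": 0, "grip": 1}

```text
time_s: 5.2
ee_pos: [0.6158, 0.1799, 0.1972]
eef_rot: [-1.573, -0.0, 1.494]
force: [4.6, -0.7, 4.0]
grip_width: 0.0141
```

apply_moves:
  deltas:
    - {"dp": [0, 0.002, -0.005], "roll": 0, "grip": 1}
    - {"dp": [0, 0.002, -0.005], "roll": 0, "grip": 1}
    - {"dp": [0, 0, 0], "roll": 0, "grip": 1}

```text
time_s: 5.58
ee_pos: [0.6257, 0.179, 0.1933]
eef_rot: [-1.573, 0.0, 1.494]
force: [5.3, -0.9, 4.0]
grip_width: 0.0135
```

```bash
python3 - <<'E'
from h import *
print({k:np.round(v,3) for k,v in ctrl.get_obs().items() if k in("ee_pos","force","qpos")})
s=imaging.camera("side"); t=imaging.camera("top")
a=cv2.resize(s[140:310,255:405],None,fx=3,fy=3); b=cv2.resize(t[85:255,110:260],None,fx=3,fy=3)
cv2.imwrite("pics/s2.png",np.hstack([a,b])[:600,:800])
E
```

```text
{'qpos': array([ 2.230e-01,  5.290e-01,  1.203e+00, -1.000e-03,  1.407e+00,
       -1.271e+00]), 'ee_pos': array([0.626, 0.179, 0.193]), 'force': array([ 5.307, -0.945,  4.026])}
```

View pics/s2.png

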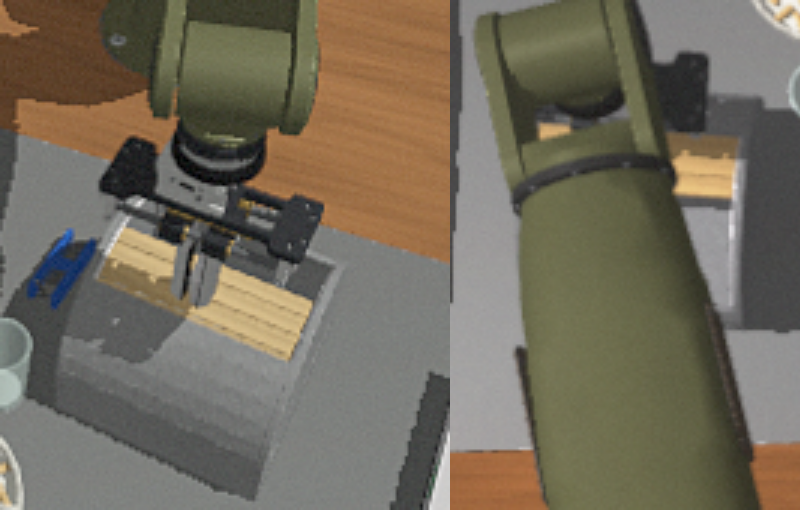

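```bash
python3 - <<'E'
from h import *
p=onz("top",(199.5,149.7),.183); d=p[:2]-[.559,.187]; print(p, d@[.997,-.077])
E
```

```text
[0.55289    0.09885817 0.183     ] 0.0006952493372401573
```

apply_moves:
  deltas:
    - {"dp": [0, 0.003, -0.006], "roll": 0, "grip": 1}
    - {"dp": [0, 0.001, -0.003], "roll": 0, "grip": 1}
    - {"dp": [0, 0, 0], "roll": 0, "grip": 1}

```text
time_s: 6.05
ee_pos: [0.6332, 0.1784, 0.19]
eef_rot: [-1.569, 0.001, 1.494]
force: [-10.5, -4.8, 13.2]
grip_width: 0.0133
```

```bash
python3 - <<'E'
from h import *
a=cv2.imread("pics/s2.png")
t=imaging.camera("top"); cv2.imwrite("pics/t3.png",t)
b=cv2.resize(t[120:170,170:220],None,fx=8,fy=8,interpolation=cv2.INTER_CUBIC)
g=t[:,198:201].astype(int).mean(1); print([(r,g[r].round().astype(int).tolist()) for r in range(140,158)])
print([(r,a[(r-85)*3+1,450+(199-110)*3+1].tolist()) for r in range(140,158)])
E
```

```text
[(140, [121, 181, 221]), (141, [123, 184, 225]), (142, [107, 159, 197]), (143, [116, 172, 214]), (144, [122, 181, 221]), (145, [119, 177, 218]), (146, [122, 183, 224]), (147, [130, 193, 231]), (148, [131, 194, 231]), (149, [101, 141, 172]), (150, [85, 93, 101]), (151, [84, 83, 82]), (152, [84, 84, 83]), (153, [85, 83, 83]), (154, [143, 141, 142]), (155, [155, 153, 154]), (156, [156, 154, 156]), (157, [157, 155, 154])]
[(140, [120, 175, 217]), (141, [121, 181, 222]), (142, [124, 186, 226]), (143, [104, 157, 197]), (144, [115, 171, 214]), (145, [121, 180, 222]), (146, [120, 179, 220]), (147, [124, 186, 225]), (148, [129, 195, 232]), (149, [131, 195, 232]), (150, [99, 142, 171]), (151, [84, 93, 100]), (152, [84, 82, 83]), (153, [83, 82, 82]), (154, [86, 86, 87]), (155, [141, 140, 142]), (156, [161, 158, 158]), (157, [158, 155, 158])]
```

apply_moves:
  deltas:
    - {"dp": [0, 0.002, -0.004], "roll": 0, "grip": 1}
    - {"dp": [0, 0, 0], "roll": 0, "grip": 1}

```text
time_s: 6.35
ee_pos: [0.638, 0.179, 0.1872]
eef_rot: [-1.571, -0.001, 1.494]
force: [4.4, 1.2, 2.8]
grip_width: 0.0015
```

```bash
python3 - <<'E'
from h import *
t=imaging.camera("top"); g=t[:,198:201].astype(int).mean(1); print([(r,g[r].round().astype(int).tolist()) for r in range(146,157)])
E
```

```text
[(146, [123, 184, 224]), (147, [129, 191, 231]), (148, [128, 193, 232]), (149, [103, 149, 182]), (150, [87, 98, 109]), (151, [82, 82, 83]), (152, [85, 83, 83]), (153, [85, 84, 83]), (154, [143, 142, 142]), (155, [155, 153, 155]), (156, [155, 153, 154])]
```

The fingers slipped off behind the tab (opening 1.5 mm), but the shutter stayed at its stop. I back away up and behind it.

apply_moves:
  deltas:
    - {"dp": [0, -0.008, -0.012], "roll": 0, "grip": 1}
    - {"dp": [0, -0.03, -0.012], "roll": 0, "grip": 1}
    - {"dp": [0, -0.045, 0], "roll": 0, "grip": 1}
    - {"dp": [0, -0.045, 0], "roll": 0, "grip": 1}
    - {"dp": [0, -0.02, 0], "roll": 0, "grip": -1}
    - {"dp": [-0.05, 0, 0.015], "roll": -0.024, "grip": -1}
    - {"dp": [-0.05, 0, 0.025], "roll": -0.024, "grip": -1}
    - {"dp": [-0.05, 0, 0.025], "roll": 0, "grip": -1}
    - {"dp": [-0.05, 0, 0.025], "roll": 0, "grip": -1}

```text
time_s: 7.52
ee_pos: [0.5612, -0.0207, 0.3341]
eef_rot: [-1.569, 0.0, 1.542]
force: [1.3, -0.9, 0.0]
grip_width: 0.0468
```

```bash
python3 - <<'E'
from h import *
o=ctrl.get_obs();print(o["ee_pos"],o["eef_rot"],o["force"])
t=imaging.camera("top"); g=t[:,198:201].astype(int).mean(1); print([(r,g[r].round().astype(int).tolist()) for r in range(146,157)])
im=imaging.camera("wrist"); cv2.imwrite("pics/w4.png",im)
E
```

```text
[ 0.56116031 -0.02067357  0.33413393] [-1.56932606e+00  3.97814923e-05  1.54212991e+00] [ 1.33719493 -0.89578829  0.0107659 ]
[(146, [122, 181, 222]), (147, [127, 189, 228]), (148, [129, 192, 231]), (149, [104, 148, 182]), (150, [88, 99, 109]), (151, [84, 82, 84]), (152, [83, 82, 83]), (153, [85, 85, 85]), (154, [142, 140, 142]), (155, [154, 153, 154]), (156, [154, 153, 154])]
```

View pics/w4.png

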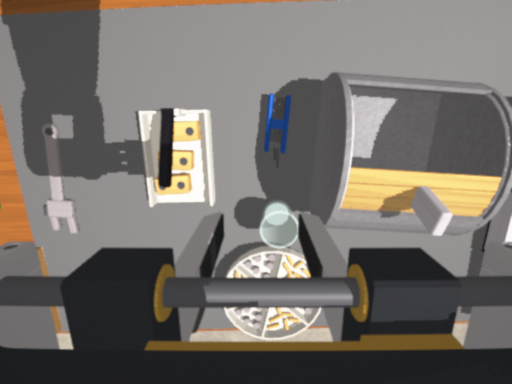

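apply_moves:
  deltas:
    - {"dp": [-0.038, 0, 0.015], "roll": 0, "grip": -1}
    - {"dp": [-0.038, 0, 0.015], "roll": 0, "grip": -1}
    - {"dp": [-0.038, 0, 0.015], "roll": 0, "grip": -1}
    - {"dp": [-0.038, 0, 0.015], "roll": 0, "grip": -1}
    - {"dp": [0, 0.045, 0], "roll": 0, "grip": -1}
    - {"dp": [0, 0.045, 0], "roll": 0, "grip": -1}
    - {"dp": [0, 0.04, 0], "roll": 0, "grip": -1}
    - {"dp": [0, 0.04, 0], "roll": 0, "grip": -1}
    - {"dp": [0, 0, 0], "roll": 0, "grip": -1}

```text
time_s: 8.75
ee_pos: [0.497, -0.1686, 0.1623]
eef_rot: [-1.565, -0.002, 1.542]
force: [0.1, -0.5, -0.7]
grip_width: 0.094
```

```bash
python3 - <<'E'
from h import *
o=ctrl.get_obs();print(o["ee_pos"],o["eef_rot"],o["force"],o["moment"])
im=imaging.camera("wrist")
P=[[.497,-.1715,.084],[.585,-.1728,.1141],[.4691,-.1711,.0694]]
for p in proj("wrist",P): cv2.circle(im,tuple(int(v) for v in p),3,(0,0,255),1)
cv2.imwrite("pics/w5.png",im)
E
```

```text
[ 0.49701742 -0.16862091  0.16227225] [-1.56520225 -0.00215579  1.54235308] [ 0.12770094 -0.46225056 -0.65285082] [ 0.0421934  -0.06463098  0.05136813]
```

View pics/w5.png

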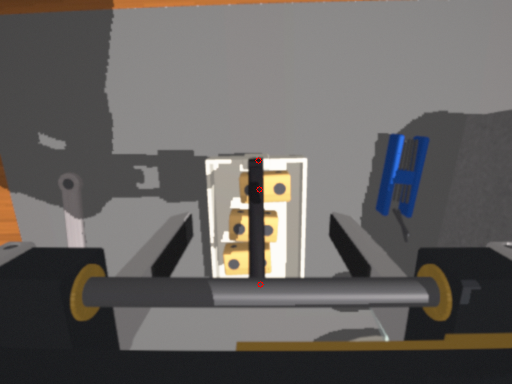

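The bar is at column 257, between the jaws, and its ends match the markers. I go down and grip.

apply_moves:
  deltas:
    - {"dp": [-0.004, 0.035, 0], "roll": 0, "grip": -1}
    - {"dp": [0, 0.035, 0], "roll": 0, "grip": -1}
    - {"dp": [0, 0.03, 0], "roll": 0, "grip": -1}
    - {"dp": [0, 0, 0], "roll": 0, "grip": 1}
    - {"dp": [0, 0, 0], "roll": 0, "grip": 1}
    - {"dp": [0, 0, 0], "roll": 0, "grip": 1}
    - {"dp": [0, 0, 0], "roll": 0, "grip": 1}
    - {"dp": [0, 0, 0], "roll": 0, "grip": 1}
    - {"dp": [0, 0, 0], "roll": 0, "grip": 1}
    - {"dp": [0, 0, 0], "roll": 0, "grip": 1}
  newtons: 60

```text
time_s: 10.05
ee_pos: [0.498, -0.1735, 0.0647]
eef_rot: [-1.571, -0.0, 1.542]
force: [-0.3, 0.3, 0.0]
grip_width: 0.0276
```

apply_moves:
  deltas:
    - {"dp": [0, 0, 0], "roll": 0, "grip": 1}
    - {"dp": [0, 0, 0], "roll": 0, "grip": 1}
    - {"dp": [0, 0, 0], "roll": 0, "grip": 1}
    - {"dp": [0, -0.004, 0], "roll": 0, "grip": 1}
    - {"dp": [0, -0.004, 0], "roll": 0, "grip": 1}
    - {"dp": [0, -0.004, 0], "roll": 0, "grip": 1}
    - {"dp": [0, 0, 0], "roll": 0, "grip": 1}
    - {"dp": [0, 0, 0], "roll": 0, "grip": 1}

```text
time_s: 11.05
ee_pos: [0.498, -0.1735, 0.0767]
eef_rot: [-1.571, -0.0, 1.542]
force: [-0.3, 0.3, -3.4]
grip_width: 0.0151
```

```bash
python3 - <<'E'
from h import *
o=ctrl.get_obs();print(o["ee_pos"],o["eef_rot"],o["force"],o["moment"],o["grip_width"])
s=imaging.camera("side");t=imaging.camera("top")
a=cv2.resize(s[160:270,165:265],None,fx=4,fy=4); b=cv2.resize(t[85:195,240:340],None,fx=4,fy=4)
cv2.imwrite("pics/s6.png",np.hstack([a,b]))
E
```

```text
[ 0.49800214 -0.17347163  0.07668686] [-1.57068892e+00 -3.57462979e-05  1.54198632e+00] [-0.30925422  0.25465825 -3.3822546 ] [0.01537519 0.16922091 0.03589027] 0.01508859685296828
```

View pics/s6.png

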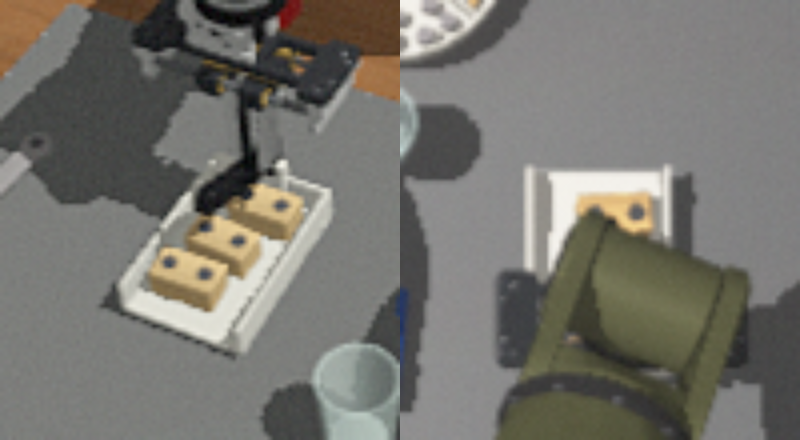

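apply_moves:
  deltas:
    - {"dp": [0, -0.01, 0], "roll": 0, "grip": 1}
    - {"dp": [0, -0.02, 0.003], "roll": 0, "grip": 1}
    - {"dp": [0, -0.025, 0.005], "roll": 0, "grip": 1}
    - {"dp": [0, -0.025, 0.007], "roll": 0, "grip": 1}
    - {"dp": [0, -0.025, 0.008], "roll": 0, "grip": 1}
    - {"dp": [0, -0.025, 0.008], "roll": 0, "grip": 1}
    - {"dp": [0, -0.025, 0.008], "roll": 0, "grip": 1}
    - {"dp": [0, -0.025, 0.008], "roll": 0, "grip": 1}
    - {"dp": [0, -0.025, 0.008], "roll": 0, "grip": 1}
    - {"dp": [0.01, -0.01, 0.008], "roll": 0, "grip": 1}

```text
time_s: 12.4
ee_pos: [0.4352, -0.1617, 0.2933]
eef_rot: [-1.573, 0.001, 1.541]
force: [-0.8, -0.1, -3.7]
grip_width: 0.0154
```

apply_moves:
  deltas:
    - {"dp": [0.02, 0, 0.006], "roll": 0.008, "grip": 1}
    - {"dp": [0.03, 0, 0.004], "roll": 0.008, "grip": 1}
    - {"dp": [0.035, 0, 0], "roll": 0.008, "grip": 1}
    - {"dp": [0.035, 0, 0], "roll": 0.008, "grip": 1}
    - {"dp": [0.035, 0, 0], "roll": 0.008, "grip": 1}
    - {"dp": [0.035, 0, 0], "roll": 0.008, "grip": 1}
    - {"dp": [0.035, 0, 0], "roll": 0, "grip": 1}
    - {"dp": [0.035, 0, 0], "roll": 0, "grip": 1}
    - {"dp": [0.03, 0, 0], "roll": 0, "grip": 1}
    - {"dp": [0.025, 0, 0], "roll": 0, "grip": 1}

```text
time_s: 13.65
ee_pos: [0.4439, 0.1545, 0.2914]
eef_rot: [-1.57, 0.0, 1.495]
force: [-0.8, -0.3, -3.7]
grip_width: 0.0152
```

apply_moves:
  deltas:
    - {"dp": [0.018, 0, 0.006], "roll": 0, "grip": 1}
    - {"dp": [0.014, 0, 0.008], "roll": 0, "grip": 1}
    - {"dp": [0.008, 0, 0.007], "roll": 0, "grip": 1}
    - {"dp": [0.002, 0.005, 0.005], "roll": 0, "grip": 1}
    - {"dp": [0, 0.004, 0], "roll": 0, "grip": 1}
    - {"dp": [0, 0, 0], "roll": 0, "grip": 1}

```text
time_s: 14.4
ee_pos: [0.4219, 0.1965, 0.2824]
eef_rot: [-1.57, 0.0, 1.493]
force: [1.0, -0.3, -3.3]
grip_width: 0.015
```

```bash
python3 - <<'E'
from h import *
o=ctrl.get_obs();print(o["ee_pos"],o["force"],o["moment"],o["grip_width"])
s=imaging.camera("side"); a=cv2.resize(s[100:290,240:420],None,fx=3,fy=3)
cv2.imwrite("pics/s7.png",a)
E
```

```text
[0.4219077  0.19648088 0.28235973] [ 0.98050206 -0.2756728  -3.30258475] [-0.00397301  0.09327205 -0.00564362] 0.01504752817811598
```

View pics/s7.png

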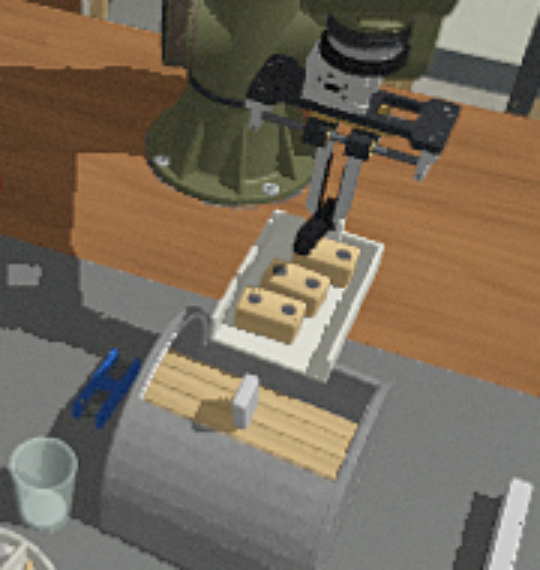

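The side view shows the tray level over the open mouth, nose short of the tab, with all three blocks aboard. I now ease the grip in steps so that the tray pivots nose-down.

apply_moves:
  deltas:
    - {"dp": [0, 0, 0], "roll": 0, "grip": 1}
    - {"dp": [0, 0, 0], "roll": 0, "grip": 1}
  newtons: 20

```text
time_s: 14.7
ee_pos: [0.422, 0.1968, 0.2828]
eef_rot: [-1.571, -0.0, 1.494]
force: [0.6, 0.0, -3.1]
grip_width: 0.0156
```

apply_moves:
  deltas:
    - {"dp": [0, 0, 0], "roll": 0, "grip": 1}
    - {"dp": [0, 0, 0], "roll": 0, "grip": 1}
  newtons: 12

```text
time_s: 14.95
ee_pos: [0.4219, 0.1969, 0.2827]
eef_rot: [-1.571, 0.0, 1.494]
force: [-0.5, -0.6, -2.9]
grip_width: 0.0156
```

```bash
cat >> h.py <<'E'
def lip():
    o=ctrl.get_obs(); s=imaging.camera("side")
    # white pixels of the tray between the gripper and the bin
    x,y=230,95; c=s[y:260,x:400]
    hsv=cv2.cvtColor(c,cv2.COLOR_BGR2HSV); m=cv2.inRange(hsv,(0,0,170),(180,45,255))
    n,l,st,ce=cv2.connectedComponentsWithStats(m)
    k=1+st[1:,4].argmax(); print(np.round(o["force"],1),np.round(o["moment"],3),round(o["grip_width"],4),"white box",st[k,:2]+[x,y],st[k,2:])
    b=cv2.inRange(hsv,(8,80,120),(25,255,255)); n,l,st,ce=cv2.connectedComponentsWithStats(b)
    print("wood",[(st[i,4],np.round(ce[i]+[x,y],0).tolist()) for i in range(1,n) if st[i,4]>15])
    return s
E
python3 -c "
from h import *
lip()"
```

```text
[-0.5 -0.6 -2.9] [0.003 0.114 0.037] 0.0156 white box [312 193] [ 44  33 351]
wood [(np.int32(1293), [259.0, 112.0]), (np.int32(54), [374.0, 130.0]), (np.int32(2698), [382.0, 184.0]), (np.int32(25), [374.0, 138.0]), (np.int32(17), [355.0, 142.0]), (np.int32(51), [372.0, 148.0]), (np.int32(72), [352.0, 156.0]), (np.int32(2050), [293.0, 175.0]), (np.int32(17), [341.0, 165.0]), (np.int32(279), [346.0, 189.0]), (np.int32(17), [351.0, 189.0]), (np.int32(226), [331.0, 206.0]), (np.int32(1211), [324.0, 238.0])]
```

apply_moves:
  deltas:
    - {"dp": [0, 0, 0], "roll": 0, "grip": 1}
    - {"dp": [0, 0, 0], "roll": 0, "grip": 1}
  newtons: 8

```text
time_s: 15.25
ee_pos: [0.4219, 0.1969, 0.2827]
eef_rot: [-1.571, 0.0, 1.494]
force: [1.5, -0.4, -2.8]
grip_width: 0.0155
```

```bash
python3 -c "
from h import *
cv2.imwrite('pics/l8.png',lip())"
```

```text
[ 1.5 -0.4 -2.8] [ 0.029  0.12  -0.001] 0.0155 white box [315 190] [ 42  35 260]
wood [(np.int32(1295), [259.0, 112.0]), (np.int32(52), [374.0, 130.0]), (np.int32(2639), [382.0, 184.0]), (np.int32(25), [374.0, 138.0]), (np.int32(17), [355.0, 142.0]), (np.int32(53), [372.0, 148.0]), (np.int32(67), [352.0, 155.0]), (np.int32(2080), [293.0, 176.0]), (np.int32(121), [355.0, 180.0]), (np.int32(132), [342.0, 193.0]), (np.int32(181), [332.0, 205.0]), (np.int32(1211), [324.0, 238.0])]
```

apply_moves:
  deltas:
    - {"dp": [0, 0, 0], "roll": 0, "grip": 1}
    - {"dp": [0, 0, 0], "roll": 0, "grip": 1}
    - {"dp": [0, 0, 0], "roll": 0, "grip": 1}
  newtons: 5

```text
time_s: 15.68
ee_pos: [0.4219, 0.1969, 0.2828]
eef_rot: [-1.571, 0.0, 1.494]
force: [0.3, -1.4, -2.8]
grip_width: 0.0159
```

```bash
python3 -c "
from h import *
cv2.imwrite('pics/l5.png',lip())"
```

```text
[ 0.3 -1.4 -2.8] [0.01  0.047 0.022] 0.0159 white box [320 190] [ 37  34 223]
wood [(np.int32(1294), [259.0, 112.0]), (np.int32(53), [374.0, 130.0]), (np.int32(2623), [382.0, 184.0]), (np.int32(24), [374.0, 138.0]), (np.int32(18), [355.0, 142.0]), (np.int32(54), [372.0, 148.0]), (np.int32(64), [352.0, 155.0]), (np.int32(2092), [293.0, 176.0]), (np.int32(118), [355.0, 180.0]), (np.int32(36), [334.0, 189.0]), (np.int32(79), [346.0, 194.0]), (np.int32(180), [333.0, 205.0]), (np.int32(1207), [324.0, 238.0])]
```

```bash
python3 - <<'E'
from h import *
g=np.array([.4219,.1969,.2907]); ex=np.array([.997,-.077,0]); ey=np.array([.077,.997,0])
for th in np.radians([0,10,20,30,40,50]):
    f=lambda x,y,z:g+ex*(x*np.cos(th)+z*np.sin(th))+ey*y+np.array([0,0,1])*(-x*np.sin(th)+z*np.cos(th))
    print(round(np.degrees(th)),proj("side",[f(.145,.058,-.066),f(.145,-.058,-.066),f(.107,0,-.03)]).round(0).tolist())
s=[cv2.resize(cv2.imread(f"pics/{n}.png")[140:260,280:380],None,fx=4,fy=4) for n in("l8","l5")]
cv2.imwrite("pics/m.png",np.hstack(s))
E
```

```text
0 [[347.0, 227.0], [308.0, 212.0], [334.0, 202.0]]
10 [[347.0, 229.0], [309.0, 215.0], [334.0, 205.0]]
20 [[348.0, 230.0], [311.0, 215.0], [334.0, 207.0]]
30 [[349.0, 229.0], [313.0, 215.0], [335.0, 207.0]]
40 [[351.0, 226.0], [316.0, 213.0], [336.0, 207.0]]
50 [[353.0, 222.0], [318.0, 209.0], [338.0, 205.0]]
```

View pics/m.png

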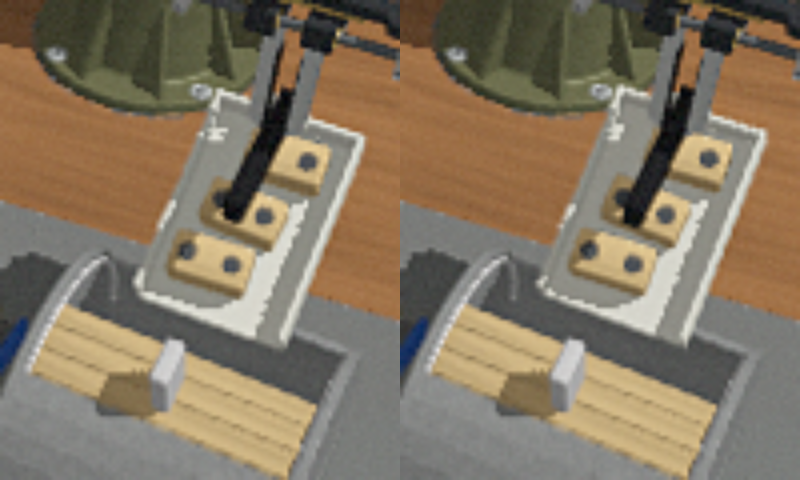

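apply_moves:
  deltas:
    - {"dp": [0, 0, 0], "roll": 0, "grip": 1}
    - {"dp": [0, 0, 0], "roll": 0, "grip": 1}
    - {"dp": [0, 0, 0], "roll": 0, "grip": 1}
  newtons: 4

```text
time_s: 16.1
ee_pos: [0.4219, 0.1969, 0.2828]
eef_rot: [-1.571, 0.0, 1.494]
force: [-0.2, -0.5, -3.1]
grip_width: 0.0158
```

```bash
python3 - <<'E'
from h import *
cv2.imwrite('pics/l4.png',lip())
g=np.array([.4219,.1969,.2907]); ex=np.array([.997,-.077,0]); ey=np.array([.077,.997,0])
for th in np.radians([0,10,20,30,40,50]):
    f=lambda x,y,z:g+ex*(x*np.cos(th)+z*np.sin(th))+ey*y+np.array([0,0,1])*(-x*np.sin(th)+z*np.cos(th))
    print(round(np.degrees(th)),proj("side",[f(-.025,.058,-.034)]).round(0).tolist())
E
```

```text
[-0.2 -0.5 -3.1] [ 0.029 -0.022 -0.021] 0.0158 white box [386  95] [ 14  23 215]
wood [(np.int32(1294), [259.0, 112.0]), (np.int32(54), [374.0, 130.0]), (np.int32(2613), [382.0, 184.0]), (np.int32(24), [374.0, 138.0]), (np.int32(17), [355.0, 142.0]), (np.int32(51), [372.0, 148.0]), (np.int32(64), [352.0, 155.0]), (np.int32(2092), [293.0, 176.0]), (np.int32(115), [355.0, 179.0]), (np.int32(33), [334.0, 188.0]), (np.int32(80), [346.0, 194.0]), (np.int32(184), [333.0, 204.0]), (np.int32(1212), [324.0, 238.0])]
0 [[367.0, 181.0]]
10 [[368.0, 179.0]]
20 [[369.0, 177.0]]
30 [[370.0, 174.0]]
40 [[371.0, 172.0]]
50 [[371.0, 170.0]]
```

The back corner at about (371,172) and a moment near zero put the tilt at 30-38°, and the blocks haven't moved. I lock the grip and jerk the tray backwards.

apply_moves:
  deltas:
    - {"dp": [0, 0, 0], "roll": 0, "grip": 1}
    - {"dp": [0, 0, 0], "roll": 0, "grip": 1}
    - {"dp": [0, 0, -0.01], "roll": 0, "grip": 1}
    - {"dp": [0, 0, -0.01], "roll": 0, "grip": 1}
    - {"dp": [0, 0, 0.03], "roll": 0, "grip": 1}
    - {"dp": [0, 0, 0], "roll": 0, "grip": 1}
  newtons: 40

```text
time_s: 16.9
ee_pos: [0.4117, 0.1977, 0.2829]
eef_rot: [-1.571, -0.0, 1.494]
force: [0.1, 1.0, -2.8]
grip_width: 0.0151
```

```bash
python3 -c "
from h import *
cv2.imwrite('pics/l9.png',lip())"
```

```text
[ 0.1  1.  -2.8] [ 0.031  0.057 -0.035] 0.0151 white box [386  95] [ 14  23 219]
wood [(np.int32(1204), [259.0, 111.0]), (np.int32(16), [373.0, 128.0]), (np.int32(28), [374.0, 135.0]), (np.int32(2610), [382.0, 184.0]), (np.int32(17), [356.0, 140.0]), (np.int32(54), [373.0, 145.0]), (np.int32(61), [353.0, 152.0]), (np.int32(2071), [294.0, 176.0]), (np.int32(159), [346.0, 197.0]), (np.int32(195), [334.0, 211.0]), (np.int32(1220), [324.0, 238.0])]
```

apply_moves:
  deltas:
    - {"dp": [0, 0, -0.01], "roll": 0, "grip": 1}
    - {"dp": [0, 0, -0.01], "roll": 0, "grip": 1}
    - {"dp": [0, 0, -0.005], "roll": 0, "grip": 1}
    - {"dp": [0, 0, 0.03], "roll": 0, "grip": 1}
    - {"dp": [0, 0, -0.008], "roll": 0, "grip": 1}
    - {"dp": [0, 0, -0.008], "roll": 0, "grip": 1}
    - {"dp": [0, 0, -0.008], "roll": 0, "grip": 1}
    - {"dp": [0, 0, 0.03], "roll": 0, "grip": 1}
    - {"dp": [0, 0, 0], "roll": 0, "grip": 1}

```text
time_s: 18.08
ee_pos: [0.4008, 0.1985, 0.2828]
eef_rot: [-1.571, -0.0, 1.494]
force: [0.4, 0.4, -2.0]
grip_width: 0.0151
```

```bash
python3 -c "
from h import *
cv2.imwrite('pics/l10.png',lip())"
```

```text
[ 0.4  0.4 -2. ] [0.032 0.005 0.024] 0.0151 white box [319 172] [ 44  47 911]
wood [(np.int32(1124), [258.0, 110.0]), (np.int32(36), [344.0, 133.0]), (np.int32(23), [376.0, 133.0]), (np.int32(19), [357.0, 138.0]), (np.int32(2616), [383.0, 184.0]), (np.int32(52), [374.0, 143.0]), (np.int32(61), [354.0, 150.0]), (np.int32(2048), [295.0, 176.0]), (np.int32(28), [231.0, 171.0]), (np.int32(1211), [324.0, 238.0])]
```

Force is down to 2.0 N, which is the empty tray's weight, and no wood shows on it. I lift clear and carry it back.

apply_moves:
  deltas:
    - {"dp": [0, -0.05, 0], "roll": 0, "grip": 1}
    - {"dp": [0, -0.05, 0], "roll": 0, "grip": 1}
    - {"dp": [-0.03, 0, 0], "roll": 0, "grip": 1}
    - {"dp": [-0.05, 0, 0], "roll": -0.008, "grip": 1}
    - {"dp": [-0.05, 0, 0], "roll": -0.008, "grip": 1}
    - {"dp": [-0.05, 0, 0], "roll": -0.008, "grip": 1}
    - {"dp": [-0.05, 0, 0], "roll": -0.008, "grip": 1}
    - {"dp": [-0.05, 0, -0.02], "roll": -0.008, "grip": 1}
    - {"dp": [-0.04, 0, -0.03], "roll": -0.008, "grip": 1}
    - {"dp": [-0.025, 0, -0.03], "roll": 0, "grip": 1}
  newtons: 50

```text
time_s: 19.38
ee_pos: [0.4624, -0.1516, 0.3825]
eef_rot: [-1.571, 0.0, 1.54]
force: [-0.7, 1.1, -2.3]
grip_width: 0.0151
```

```bash
python3 - <<'E'
from h import *
o=ctrl.get_obs();print(o["ee_pos"],o["force"])
t=imaging.camera("top"); s=imaging.camera("side"); cv2.imwrite("pics/t11.png",t); cv2.imwrite("pics/s11.png",s)
# wood in the mouth: region of bin mouth in the top view
c=np.array([.559,.187]);ex=np.array([.997,-.077]);ey=np.array([.077,.997])
q=proj("top",[[*(c+ex*a+ey*b),.15] for a,b in((-.1,-.1),(-.1,.1),(0,.1),(0,-.1))]).astype(int); print(q.tolist())
m=np.zeros(t.shape[:2],np.uint8); cv2.fillPoly(m,[q],255)
w=cv2.inRange(cv2.cvtColor(t,cv2.COLOR_BGR2HSV),(8,70,80),(28,255,255))&m
n,l,st,ce=cv2.connectedComponentsWithStats(w); print([(st[i,4],ce[i].round().tolist()) for i in range(1,n) if st[i,4]>5])
E
```

```text
[ 0.46236735 -0.15157496  0.38254854] [-0.72564352  1.09557838 -2.2681322 ]
[[202, 185], [135, 181], [137, 148], [204, 151]]
[(np.int32(126), [176.0, 154.0]), (np.int32(188), [181.0, 166.0])]
```

apply_moves:
  deltas:
    - {"dp": [-0.006, 0, -0.03], "roll": 0, "grip": 1}
    - {"dp": [-0.006, 0.02, -0.035], "roll": 0, "grip": 1}
    - {"dp": [-0.006, 0.04, -0.035], "roll": 0, "grip": 1}
    - {"dp": [0, 0.045, 0], "roll": 0, "grip": 1}
    - {"dp": [0, 0.045, 0], "roll": 0, "grip": 1}
    - {"dp": [0, 0.03, 0], "roll": 0, "grip": 1}
    - {"dp": [0, 0.01, 0], "roll": 0, "grip": 1}
    - {"dp": [0, 0, 0], "roll": 0, "grip": 1}
    - {"dp": [0, 0, 0], "roll": 0, "grip": 1}

```text
time_s: 20.6
ee_pos: [0.5613, -0.1699, 0.1943]
eef_rot: [-1.573, 0.001, 1.542]
force: [0.2, 0.8, -1.3]
grip_width: 0.0151
```

```bash
python3 - <<'E'
from h import *
o=ctrl.get_obs();print(o["ee_pos"],o["force"])
s=imaging.camera("side");cv2.imwrite("pics/s12.png",s)
g=o["ee_pos"]+[0,0,.008]; ex=np.array([.9995,-.031,0]); ey=np.array([.031,.9995,0])
for th in np.radians([20,30,40,50,60]):
    f=lambda x,y,z:g+ex*(x*np.cos(th)+z*np.sin(th))+ey*y+np.array([0,0,1])*(-x*np.sin(th)+z*np.cos(th))
    print(round(np.degrees(th)),[f(.145,0,-.066)[2].round(3)],proj("side",[f(.145,.058,-.066),f(.145,-.058,-.066),f(-.025,.058,-.034),f(-.025,-.058,-.034)]).round(0).tolist())
hsv=cv2.cvtColor(s,cv2.COLOR_BGR2HSV); m=cv2.inRange(hsv,(0,0,165),(180,50,255)); m[:, :150]=0;m[:,300:]=0;m[275:]=0
n,l,st,ce=cv2.connectedComponentsWithStats(m); print([st[i].tolist() for i in range(1,n) if st[i,4]>40])
b=1+st[1:,4].argmax(); print(cv2.convexHull(np.argwhere(l==b)[:,::-1].astype(np.int32))[:,0][::3].tolist())
E
```

```text
[ 0.56126842 -0.16988438  0.19426055] [ 0.21134054  0.76244605 -1.32930787]
20 [np.float64(0.091)] [[218.0, 243.0], [187.0, 230.0], [239.0, 192.0], [208.0, 182.0]]
30 [np.float64(0.073)] [[222.0, 241.0], [191.0, 229.0], [240.0, 190.0], [209.0, 179.0]]
40 [np.float64(0.058)] [[226.0, 239.0], [196.0, 227.0], [240.0, 188.0], [209.0, 177.0]]
50 [np.float64(0.049)] [[230.0, 235.0], [200.0, 223.0], [240.0, 186.0], [209.0, 176.0]]
60 [np.float64(0.044)] [[234.0, 230.0], [205.0, 219.0], [240.0, 185.0], [209.0, 174.0]]
[[269, 0, 3, 27, 64], [279, 0, 6, 16, 48], [277, 71, 20, 22, 147], [221, 182, 24, 57, 317], [195, 192, 41, 44, 894], [286, 210, 14, 24, 47], [150, 213, 8, 13, 56], [243, 246, 15, 14, 90], [245, 258, 17, 17, 161]]
[[235, 194], [219, 234], [212, 234], [195, 226], [220, 193]]
```

apply_moves:
  deltas:
    - {"dp": [0, 0.025, 0], "roll": 0, "grip": 1}
    - {"dp": [0, 0.02, 0], "roll": 0, "grip": 1}
    - {"dp": [0, 0.008, 0], "roll": 0, "grip": 1}
    - {"dp": [0, 0.003, 0], "roll": 0, "grip": 1}
    - {"dp": [0, 0, 0], "roll": 0, "grip": 1}
  newtons: 8

```text
time_s: 21.28
ee_pos: [0.561, -0.1697, 0.1375]
eef_rot: [-1.572, 0.0, 1.542]
force: [-0.3, -0.6, -1.7]
grip_width: 0.0161
```

apply_moves:
  deltas:
    - {"dp": [0, 0.0065, 0.0122], "roll": 0, "grip": 1}
    - {"dp": [0, 0.0076, 0.0116], "roll": 0, "grip": 1}
    - {"dp": [0, 0.0085, 0.011], "roll": 0, "grip": 1}
    - {"dp": [0, 0, 0], "roll": 0, "grip": 1}

```text
time_s: 21.78
ee_pos: [0.5257, -0.1688, 0.1149]
eef_rot: [-1.571, 0.0, 1.542]
force: [-0.9, -0.2, -1.0]
grip_width: 0.0157
```

apply_moves:
  deltas:
    - {"dp": [0, 0.0095, 0.0101], "roll": 0, "grip": 1}
    - {"dp": [0, 0.0103, 0.0093], "roll": 0, "grip": 1}
    - {"dp": [0, 0.011, 0.0083], "roll": 0, "grip": 1}
    - {"dp": [0, 0, 0], "roll": 0, "grip": 1}

```text
time_s: 22.28
ee_pos: [0.4973, -0.1676, 0.0823]
eef_rot: [-1.569, -0.001, 1.542]
force: [-0.4, 0.3, -2.1]
grip_width: 0.0156
```

apply_moves:
  deltas:
    - {"dp": [0, 0.0118, 0.0074], "roll": 0, "grip": 1}
    - {"dp": [0, 0.006, 0.003], "roll": 0, "grip": 1}
    - {"dp": [0, 0, 0], "roll": 0, "grip": 1}

```text
time_s: 22.65
ee_pos: [0.4876, -0.1674, 0.0651]
eef_rot: [-1.57, -0.0, 1.542]
force: [-0.2, 0.9, -1.2]
grip_width: 0.0161
```

```bash
python3 - <<'E'
from h import *
o=ctrl.get_obs();print(o["ee_pos"],o["force"],o["moment"])
s=imaging.camera("side"); cv2.imwrite("pics/s13.png",s)
g=o["ee_pos"]+[0,0,.008]; ex=np.array([.9995,-.031,0]); ey=np.array([.031,.9995,0])
for th in np.radians([0,5,10,20,30,40]):
    f=lambda x,y,z:g+ex*(x*np.cos(th)+z*np.sin(th))+ey*y+np.array([0,0,1])*(-x*np.sin(th)+z*np.cos(th))
    print(round(np.degrees(th)),[f(.145,0,-.066)[2].round(3)],proj("side",[f(.145,.058,-.066),f(.145,-.058,-.066),f(-.025,.058,-.034),f(-.025,-.058,-.034)]).round(0).tolist())
m=cv2.inRange(cv2.cvtColor(s,cv2.COLOR_BGR2HSV),(0,0,165),(180,50,255)); m[:, :150]=0;m[:,300:]=0;m[275:]=0
n,l,st,ce=cv2.connectedComponentsWithStats(m); b=1+st[1:,4].argmax(); print(st[b].tolist(),cv2.convexHull(np.argwhere(l==b)[:,::-1].astype(np.int32))[:,0][::2].tolist())
E
```

```text
[ 0.48755511 -0.16744897  0.06512836] [-0.19207852  0.92064269 -1.17698351] [-0.03648684 -0.03534114 -0.02210461]
0 [np.float64(0.007)] [[227.0, 249.0], [197.0, 237.0], [249.0, 208.0], [221.0, 198.0]]
5 [np.float64(-0.005)] [[228.0, 250.0], [199.0, 238.0], [250.0, 207.0], [221.0, 197.0]]
10 [np.float64(-0.017)] [[229.0, 250.0], [200.0, 238.0], [250.0, 206.0], [222.0, 196.0]]
20 [np.float64(-0.038)] [[232.0, 250.0], [203.0, 239.0], [250.0, 204.0], [222.0, 194.0]]
30 [np.float64(-0.057)] [[235.0, 249.0], [207.0, 237.0], [251.0, 203.0], [223.0, 193.0]]
40 [np.float64(-0.071)] [[238.0, 246.0], [211.0, 235.0], [251.0, 201.0], [223.0, 191.0]]
[198, 201, 53, 47, 1129] [[250, 214], [242, 227], [228, 247], [208, 240], [199, 236], [198, 230], [206, 219], [239, 201]]
```

apply_moves:
  deltas:
    - {"dp": [0, 0.002, 0], "roll": 0, "grip": 1}
    - {"dp": [0, 0.001, 0], "roll": 0, "grip": 1}
    - {"dp": [0, 0, 0], "roll": 0, "grip": 1}
  newtons: 3

```text
time_s: 23.08
ee_pos: [0.4881, -0.1676, 0.0627]
eef_rot: [-1.572, 0.0, 1.542]
force: [1.6, 0.9, 3.7]
grip_width: 0.016
```

apply_moves:
  deltas:
    - {"dp": [0, 0, 0], "roll": 0, "grip": 0.5}
    - {"dp": [0, 0, 0], "roll": 0, "grip": 0.2}
    - {"dp": [0, 0, 0], "roll": 0, "grip": -0.2}
    - {"dp": [0, 0, 0], "roll": 0, "grip": -0.5}
    - {"dp": [0, 0, 0], "roll": 0, "grip": -0.5}
    - {"dp": [0, 0, 0], "roll": 0, "grip": -0.5}
    - {"dp": [0, 0, 0], "roll": 0, "grip": -0.5}

```text
time_s: 23.95
ee_pos: [0.4878, -0.1675, 0.0626]
eef_rot: [-1.571, -0.0, 1.542]
force: [0.6, -0.5, -0.8]
grip_width: 0.0705
```

Force of +3.7 N before release shows the tray was standing on the mat. Now I retreat upwards, away from the scene.

apply_moves:
  deltas:
    - {"dp": [0, -0.03, 0], "roll": 0, "grip": -0.5}
    - {"dp": [0, -0.045, 0], "roll": 0, "grip": -0.5}
    - {"dp": [0, -0.045, 0], "roll": 0, "grip": -0.5}
    - {"dp": [0, -0.045, 0], "roll": 0, "grip": -0.5}
    - {"dp": [-0.04, -0.03, 0.02], "roll": 0, "grip": -0.5}
    - {"dp": [-0.045, 0, 0.03], "roll": 0, "grip": -0.5}
    - {"dp": [-0.045, 0, 0.03], "roll": 0, "grip": -0.5}
    - {"dp": [-0.045, 0, 0.03], "roll": 0, "grip": -0.5}
    - {"dp": [0, 0, 0], "roll": 0, "grip": -0.5}

```text
time_s: 25.08
ee_pos: [0.371, -0.3414, 0.2574]
eef_rot: [-1.57, 0.0, 1.538]
force: [0.5, 0.0, 0.2]
grip_width: 0.0702
```

```bash
python3 - <<'E'
from h import *
print(ctrl.get_obs()["ee_pos"])
t=imaging.camera("top"); s=imaging.camera("side")
a=cv2.resize(t[90:205,90:340],None,fx=3.2,fy=3.2,interpolation=cv2.INTER_CUBIC)
b=cv2.resize(s[175:305,120:400],(800,371),interpolation=cv2.INTER_CUBIC)
out=np.vstack([a[:,:800],b]); 
out=cv2.resize(out,(800,600)); cv2.imwrite("pics/end.png",out)
t0=cv2.imread("pics/top0.png"); d=cv2.absdiff(t,t0).max(2)>45
for n,(x,y,w,h) in dict(cup=(220,102,28,28),hex=(226,148,18,40),wrench=(352,108,20,66),level=(90,92,15,96)).items(): print(n,d[y:y+h,x:x+w].sum())
E
```

```text
[ 0.37101068 -0.34138357  0.25744387]
cup 0
hex 0
wrench 0
level 0
```

View pics/end.png

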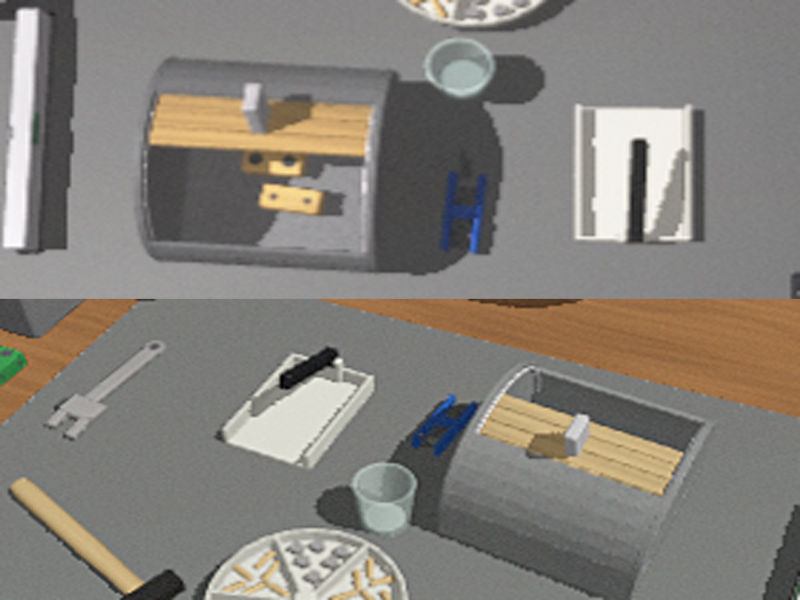

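The final view shows the tray empty, flat and released, the shutter open and the bystanders unchanged. Two blocks are visible in the bin, so I look for the third under the cover with the wrist camera from in front.

apply_moves:
  deltas:
    - {"dp": [0.05, -0.004, 0.002], "roll": 0, "grip": -0.5}
    - {"dp": [0.05, -0.004, 0.002], "roll": 0, "grip": -0.5}
    - {"dp": [0.05, -0.004, 0.002], "roll": 0, "grip": -0.5}
    - {"dp": [0.05, -0.004, 0.002], "roll": 0, "grip": -0.5}
    - {"dp": [0.05, -0.004, 0.002], "roll": 0, "grip": -0.5}
    - {"dp": [0.05, -0.004, 0.002], "roll": 0, "grip": -0.5}
    - {"dp": [0.05, -0.004, 0.002], "roll": 0, "grip": -0.5}
    - {"dp": [0.05, -0.004, 0.002], "roll": 0, "grip": -0.5}
    - {"dp": [0.05, -0.004, 0.002], "roll": 0, "grip": -0.5}
    - {"dp": [0.05, 0, 0.002], "roll": 0, "grip": -0.5}

```text
time_s: 26.42
ee_pos: [0.3664, 0.1639, 0.2941]
eef_rot: [-1.572, -0.001, 1.544]
force: [0.7, -0.2, -0.3]
grip_width: 0.0705
```

```bash
python3 - <<'E'
from h import *
print(ctrl.get_obs()["ee_pos"])
im=imaging.camera("wrist"); cv2.imwrite("pics/w14.png",im); np.set_printoptions(suppress=True,precision=3)
print(np.round(imaging.camera_info("wrist")["world_from_camera"],2).tolist())
c=np.array([.559,.187]);ex=np.array([.997,-.077]);ey=np.array([.077,.997])
W=lambda a,b,z:[*(c+ex*a+ey*b),z+.004]
print("front edge",proj("wrist",[W(-.104,-.1,.12),W(-.104,.1,.12)]).round().tolist(),"shutter edge",proj("wrist",[W(.004,-.1,.18),W(.004,.1,.18)]).round().tolist())
w=cv2.inRange(cv2.cvtColor(im,cv2.COLOR_BGR2HSV),(8,70,40),(28,255,255))
n,l,st,ce=cv2.connectedComponentsWithStats(w)
for i in range(1,n):
    if st[i,4]>60:
        p=onz("wrist",ce[i],.03)[:2]-c; print(st[i].tolist(),ce[i].round().tolist(),"bin xy at z.03",[round(p@ex,3),round(p@ey,3)])
E
```

```text
[0.36636944 0.16392868 0.29406794]
[[0.03, 0.97, 0.25, 0.29], [1.0, -0.02, -0.01, 0.17], [0.0, 0.25, -0.97, 0.48], [0.0, 0.0, 0.0, 1.0]]
front edge [[211.0, 232.0], [353.0, 239.0]] shutter edge [[202.0, 329.0], [356.0, 335.0]]
[0, 0, 512, 268, 70283] [277.0, 75.0] bin xy at z.03 [np.float64(-0.327), np.float64(-0.016)]
[506, 222, 6, 19, 63] [509.0, 234.0] bin xy at z.03 [np.float64(-0.086), np.float64(0.417)]
[253, 234, 46, 44, 1363] [275.0, 255.0] bin xy at z.03 [np.float64(-0.024), np.float64(-0.0)]
[115, 263, 29, 59, 892] [126.0, 293.0] bin xy at z.03 [np.float64(0.068), np.float64(-0.274)]
[379, 263, 28, 59, 882] [395.0, 293.0] bin xy at z.03 [np.float64(0.042), np.float64(0.231)]
[186, 321, 319, 31, 6241] [327.0, 340.0] bin xy at z.03 [np.float64(0.154), np.float64(0.115)]
```

apply_moves:
  deltas:
    - {"dp": [0.005, 0, -0.04], "roll": 0, "grip": -0.5}
    - {"dp": [0.005, 0, -0.04], "roll": 0, "grip": -0.5}
    - {"dp": [0.005, 0, -0.04], "roll": 0, "grip": -0.5}
    - {"dp": [0, 0, 0], "roll": 0, "grip": -0.5}

```text
time_s: 26.98
ee_pos: [0.4883, 0.1738, 0.2923]
eef_rot: [-1.569, 0.001, 1.543]
force: [0.2, -0.8, -0.3]
grip_width: 0.0707
```

```bash
python3 - <<'E'
from h import *
print(ctrl.get_obs()["ee_pos"])
im=imaging.camera("wrist"); cv2.imwrite("pics/w15.png",im)
c=np.array([.559,.187]);ex=np.array([.997,-.077]);ey=np.array([.077,.997])
W=lambda a,b,z:[*(c+ex*a+ey*b),z+.004]
print("front edge",proj("wrist",[W(-.104,-.1,.12),W(-.104,.1,.12)]).round().tolist(),"shutter edge",proj("wrist",[W(.004,-.1,.18),W(.004,.1,.18)]).round().tolist())
w=cv2.inRange(cv2.cvtColor(im,cv2.COLOR_BGR2HSV),(8,70,40),(28,255,255))
n,l,st,ce=cv2.connectedComponentsWithStats(w)
for i in range(1,n):
    if st[i,4]>40:
        p=onz("wrist",ce[i],.03)[:2]-c; print(st[i].tolist(),ce[i].round().tolist(),"bin xy",[round(float(p@ex),3),round(float(p@ey),3)])
# ascii of the mouth: wood=#, dark hole=o
r=im[120:285:5,190:370:4].astype(int)
for k,row in enumerate(r): print(120+5*k,"".join("#" if p[2]-p[0]>35 else ("o" if p.max()<60 else ".") for p in row))
E
```

```text
[0.48832169 0.17380844 0.29227517]
front edge [[200.0, 145.0], [354.0, 153.0]] shutter edge [[189.0, 243.0], [359.0, 250.0]]
[0, 0, 512, 268, 34683] [326.0, 67.0] bin xy [-0.222, 0.071]
[244, 168, 40, 27, 786] [264.0, 181.0] bin xy [-0.04, -0.013]
[498, 190, 14, 52, 370] [506.0, 223.0] bin xy [0.014, 0.418]
[193, 195, 137, 84, 5849] [262.0, 249.0] bin xy [0.085, -0.01]
[115, 263, 29, 60, 897] [126.0, 293.0] bin xy [0.187, -0.26]
[378, 263, 29, 59, 887] [395.0, 292.0] bin xy [0.162, 0.243]
[185, 306, 13, 10, 52] [190.0, 311.0] bin xy [0.22, -0.14]
[179, 309, 26, 24, 177] [189.0, 322.0] bin xy [0.245, -0.143]
[200, 316, 12, 11, 48] [205.0, 320.0] bin xy [0.24, -0.112]
[186, 333, 319, 19, 3855] [361.0, 344.0] bin xy [0.281, 0.196]
120 .............................................
125 .............................................
130 .............................................
135 .............................................
140 .............................................
145 .............................................
150 .............................................
155 ........
[... 587 characters left out ...]

215 .................#########.....o.............
220 ....o..........#..#.....##.....o.............
225 ...oo..........######.#........oo............
230 ...oo.........#########........ooo...........
235 ..ooo.........#########........oooo..........
240 .oooo##################........oooo..........
245 oooo############################oooo.........
250 oooo#############################oooo........
255 ooo##############################oooo........
260 oo.################...############oooo.......
265 oo#################...############ooooo......
270 o.#################...#############oooo......
275 o##################...#############oooo......
280 oo.oooooooooooo.oooo.ooo.ooooooooo..ooooooooo
```

The wrist image shows three separate wooden blobs inside the mouth, at rows 168-194, 198-218 and 222-240. All three blocks are in the bin and the arm is touching nothing, so I hand in.

```bash
python3 -c "
from station import ctrl
print(ctrl.hand_in())"
```

```text
the job is handed in; nothing more can be done
None
```

The job is done and handed in at about 27 s of the 64 s allowed; no verdict was reported. The shutter is up, all three blocks are in the bin, and the empty tray is back on the mat.

- **Shutter:** I pulled it up by its tab to the stop. At the end of the push the fingers slipped off behind the tab. The shutter edge was then at bin x of about +3.5 mm, against the nominal +4 mm, and it stayed there.
- **Blocks:** I gripped the tray near the back of its handle and eased the grip over the bin until it pivoted nose-down by an estimated 30–38°. The blocks did not slide by themselves at that tilt, so I gave the tray three short backward jerks. The wrist force dropped to the empty tray's weight (about 2 N). A first look showed only two blocks; a wrist picture from in front then showed all three inside.
- **Tray:** I lowered it lip first, let it level out on the mat near its starting place, and released it. The last pictures show it flat and empty.
- **Surroundings:** The last top picture showed no change at the cup, hex key set, wrench or level. The arm was clear of everything at hand-in.

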